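# Seat the ink mixer's turntable plate on its drive key

### The job

The aluminium turntable plate of the ink mixer has been put back after washing, but it sits high on its spindle because the notch in its rim is not over the red drive key. Push the plate round with a fingertip, either way (its three black pegs are there to push against), until the notch stands over the key, then press the plate down until it is fully home on the drive flange, and take the hand away. Do not lift the plate, and leave the jars, pots, tin and knife around it where they are.

Things in the scene. Friction and masses are not known exactly. Their poses are not given: they have to be found in the camera images.
- mixer: tabletop ink mixer, fixed: blue housing, deck 60 mm above the bench, from x -115 to 115 and y -255 to 115 mm. Origin on the bench under the turntable axis, z up, front panel at -x. At x 55, y -215 mm stands a 25 mm column, 350 mm tall; at height 300 mm an arm runs from it towards +x, with a stirring blade hanging at x 220 mm. On the axis a dark drive flange, 192 mm across, its top 74 mm above the bench
- drive_key (a point): the red drive key: a rigid, unmoving round-topped bar 10 mm wide lying radially on the drive flange at any angle round it, from 61 to 93 mm from the axis, 7 mm high above the flange; its outer 18 mm shows outside the plate's rim. This point is on top of it, 75 mm from the axis, 81 mm above the bench; x points outward
- notch (a point): mouth of the one notch in the rim of the aluminium turntable plate (disc 150 mm across, 8 mm thick): 75 mm from the axis, level with the plate's top face. The notch is 16 mm wide, reaches in to 56 mm from the axis, with a black tick painted behind it. x points outward. The plate sits loose on the spindle, turns endlessly with some friction (about 0.12 N m), and stays where it is left
- hub_top (a point): centre of the top of the plate's closed hub, a flat boss 46 mm across and 16 mm high in the middle of the plate; x towards the notch. 98 mm above the bench when home, 107.5 mm at the start. A sleeve gripped by an O-ring holds the plate up: pressing the hub down takes about 5 N, it stays where it is pushed. Unless the notch is over the key (within 3 mm at the rim) the rim catches on the key, and the plate stays high and tilted
- peg0 (a point): centre of the top of a black rubber peg that stands up from the plate (14 mm thick, 28 mm high above the plate's top face), one of three that hold a pot in place; 57 mm from the axis, 60 degrees anticlockwise (seen from above) from the notch. Turns with the plate
- peg1 (a point): the second such peg, opposite the notch (180 degrees)
- peg2 (a point): the third such peg, 60 degrees clockwise from the notch
- jar_blue_mid (a point): blue loose ink jar with a white screw lid, 80 mm across, 85 mm high; bystander; this point is its centre
- jar_yellow_mid (a point): yellow loose ink jar with a white screw lid, 80 mm across, 85 mm high; bystander; this point is its centre
- jar_plum_mid (a point): plum-coloured loose ink jar with a white screw lid, 80 mm across, 85 mm high; bystander; this point is its centre
- mixing_pot_mid (a point): loose, empty, open white plastic pot, 100 mm across the rim, 105 mm high; bystander; this point is on its axis half-way up
- tint_tin_mid (a point): loose small teal tin with a steel lid, 52 mm across, 45 mm high, standing on the mixer's deck beside the plate; bystander; this point is its centre
- brush_pot_mid (a point): loose steel pot with brushes standing in it, 76 mm across, about 175 mm high with the brushes; bystander; this point is on its axis 50 mm up
- ink_knife: loose ink knife (flat spatula with a handle), 220 mm long, lying on the bench; bystander; origin at its middle, on the underside

How it is judged:
By the outcome, as a careful person would: the job done as asked, in the order asked, and still so for the second after the job is handed in, with the robot touching nothing.
It also fails if it takes over 67 s, if anything falls off the work surface, if the arm or the gripper's body presses on something with over 40 N, if the wrist force passes 120 N, or if a joint passes its speed limit or range.

### The arm

A 6-joint arm with a two-finger parallel gripper is mounted at the origin on the work surface. World frame = base frame: x ahead of the robot, y to its left, z up, the work surface at z = 0. Lengths are in mm, angles in rad, forces in N, time in s.
With the tool pointing down it reaches from about 350 to 775 mm from the base axis. Payload 7.3 kg.
Tool frame: the origin (TCP) lies midway between the tips of the shut fingers; the grasp point (between the pads) lies 19 mm behind it; x points along the fingers, y is the direction in which the jaws open and shut, and the axes are right-handed (so a half turn about x gives the same grasp; the last joint's range is limited). The gripper opens to 92 mm and grips with 3 to 60 N. Pads are 19 mm wide; open, the fingers measure 130 mm over their backs; the gripper's body (75 mm by 190 mm) begins 47 mm behind the grasp point.
Start: joints at [-1.388, 0.342, 1.524, -0, 1.275, -0.146], TCP at [169.549, -496.888, 226.741] pointing down, gripper open.
Joint ranges: [-2.53, 2.53], [-0.77, 2.02], [0.04, 2.7], [-1, 4.14], [0.28, 2.66], [-3.11, 3.11]. Speed limits (rad/s): [2.57, 2.57, 3.14, 3.14, 3.14, 3.14].

### API

Orientations are given as [roll, pitch, yaw] about the fixed x, y, z axes, in that order (R = Rz(yaw) Ry(pitch) Rx(roll)).
In Python, from plant import bot gives the robot as it stands. The module is installed in compiled form; this text tells all that it offers.
- The arm moves only by the shell command python3 -m handwheel 'ROWS' [OPENING]. ROWS is JSON, a list that holds one entry, the list of rows, each a list of 4 numbers: the shift along the tool's x, y, z in cm, then the turn about the tool's x in rad. A call has 1 to 8 rows; each row shifts and turns the commanded pose from where the row before left it, along the tool's axes as they then stand; what a row does not reach is not made up. A row lasts 1/12 s, in which the tool goes at most 41.7 mm and 7.16 degrees, less where a joint would pass 70% of its speed; a pose out of reach is approached as far as the arm can. A call is refused whole if a number of a shift passes 4.17 or a number of a turn 0.125, either way. A call with a gripper value outside its range is refused whole. OPENING is the opening, from 0 (shut) to 1 (fully open), set as the call begins (- or left out, the last holds). The fingers move at their own pace and stop on an object; the grip force is fixed at half the most. Time passes only in rows, so rows that do not move let the fingers close. It gives the time, the measured TCP pose, the force and the opening at its end, in the units of the state.
- bot.get_obs(): the state, without advancing time (a new reading comes with each control period).
- bot.capture(name): name is "side" or "top" or "wrist"; returns (picture, depth): 400x640x3 uint8, red, green, blue; 400x640 float32, mm along the optical axis (not along the pixel's ray), 0 where there is no reading.
- bot.camera_model(name): a dict with "fx", "fy", "cx", "cy" (pixels), "dist_coeffs" ([k1, k2, p1, p2, k3] as OpenCV has them; the pictures are not rectified), "position" and "rotation" of the camera in the world. Camera axes: x right, y down, z forward; pixel columns grow to the right and rows downward; lengths in mm; the calibration is good to about 2 mm. A picture is of the moment at which its call begins: read the wrist's pose just before it. camera_model takes no time and is no camera call; for the wrist camera it gives the pose at the moment of the call.
- bot.close_job(): hands the job in, once; it reports no verdict.
Trained networks look in the newest picture that a camera, given by its name, has taken for a name from the list of things; names that differ only in an ending like _2 or _b are one class to them, and where a whole thing is asked for, a point or a joint stands for the part that bears it (a point fixed in the world has none). Each returns a list of dicts, best first, with "conf" (0 to 1); they miss things now and then, are a little off and sometimes report something else, mostly with a low value. They report only what shows in the picture. A call takes as long as a camera call.
- bot.find_in(camera, label): "bbox" ([left, top, width, height] in pixels, round what is visible of it).
- bot.spot_point(camera, label): "point" ([column, row] in pixels: a listed point, or the origin of a listed thing).
The state is a dict: "time": time; "joint_positions": joint angles; "dq": joint speeds; "tau": joint torques, N m; "tool_pos": TCP position; "tcp_rot": TCP orientation; "contact_force": force on the tool from outside, world axes, zero at the start; "moment": the same for the moment, N m; "grip_width": finger opening in mm.
Only numpy, scipy, OpenCV 4.12 (cv2) and the standard library are available. Lean on these libraries where they do the work, as an engineer would, in place of code of your own. Each camera call takes 0.05 s, during which the arm holds its last target.

## Working session

There is one attempt and no reset: what is moved stays moved. The work goes in short steps, Python scripts to look and compute and a shell command to move; the robot and the scene stay as the last step left them, time stands still between calls to the robot, and variables do not carry over. Pictures are saved under pics/ and viewed, and the job is handed in when it is done.

```bash
mkdir -p pics
cat > h.py <<'E'
import numpy as np, cv2
from plant import bot
def cap(n,tag):
    im,d=bot.capture(n); cv2.imwrite(f'pics/{tag}.png',im[:,:,::-1]); return im,d
def ray(n,uv):
    m=bot.camera_model(n); K=np.array([[m['fx'],0,m['cx']],[0,m['fy'],m['cy']],[0,0,1]])
    p=cv2.undistortPoints(np.array([[uv]],float),K,np.array(m['dist_coeffs']))[0,0]
    R=np.array(m['rotation']); 
    return np.array(m['position'],float),R@np.array([p[0],p[1],1.0])
def atz(n,uv,z):
    o,d=ray(n,uv); return o+d*(z-o[2])/d[2]
def proj(n,P):
    m=bot.camera_model(n); K=np.array([[m['fx'],0,m['cx']],[0,m['fy'],m['cy']],[0,0,1]])
    R=np.array(m['rotation']); rv=cv2.Rodrigues(R.T)[0]; t=-R.T@np.array(m['position'],float)
    return cv2.projectPoints(np.array(P,float).reshape(-1,3),rv,t,K,np.array(m['dist_coeffs']))[0].reshape(-1,2)
E
python3 - <<'E'
from h import *
print(bot.get_obs())
for n in ['side','top','wrist']:
    cap(n,n+'0'); m=bot.camera_model(n); print(n,m)
z={'hub_top':107.5,'notch':91.5+0,'drive_key':81,'peg0':119.5,'peg1':119.5,'peg2':119.5}
for l in ['hub_top','notch','drive_key','peg0','peg1','peg2']:
    for c in ['top','side']:
        for r in bot.spot_point(c,l)[:3]: print(c,l,r,atz(c,r['point'],z[l]).round(1))
print(bot.get_obs()['time'])
E
```

```text
{'time': 0.0, 'joint_positions': array([-1.38801062e+00,  3.42723687e-01,  1.52505173e+00,  1.34966007e-05,
        1.27539965e+00, -1.45984011e-01]), 'dq': array([ 0.00121061, -0.00168073, -0.0001177 , -0.00061286, -0.0009477 ,
       -0.00085923]), 'tau': array([ 1.36288414e-03, -4.31230688e+01, -2.44214398e+01,  7.18992180e-02,
        5.60728332e-02, -1.16232263e-04]), 'tool_pos': array([ 169.46653942, -496.44894621,  226.03235547]), 'tcp_rot': array([-1.72493593,  1.56921386,  1.7454225 ]), 'contact_force': array([-0.02909544, -0.17931589, -0.3044007 ]), 'moment': array([ 0.03153694, -0.02267462, -0.07414125]), 'grip_width': 91.65585105193273}
side {'fx': 479.0566258984853, 'fy': 479.0566258984853, 'cx': 322.37017947731533, 'cy': 191.81362421505753, 'dist_coeffs': array([-0.13613163,  0.        ,  0.        ,  0.        ,  0.        ]), 'position': array([324.4529166 , 600.43690454, 888.51108596]), 'rotation': array([-2.43866286, -0.01870409, -2.76172811])}
top {'fx': 411.4370389216718, 'fy': 411.4370389216718, 'cx': 316.9022155060397, 'cy': 199.5269382204735, 'dist_coeffs': array([-0.07838348,  0.        ,  0.        ,  0.        ,  0.        ]), 'position': array([ 407.0413412 ,  -39.7407294 , 1103.29253886]), 'rotation': array([-3.01156729,  0.01307312, -1.55417805])}
wrist {'fx': 282.34225877385217, 'fy': 282.34225877385217, 'cx': 321.6980639713624, 'cy': 199.64638231808254, 'dist_coeffs': array([-0.00920302,  0.        ,  0.        ,  0.        ,  0.        ]), 'position': array([ 246.49557536, -471.78735996,  384.35446925]), 'rotation': array([ 2.84273803e+00,  2.22074696e-03, -1.24236408e+00])}Traceback (most recent call last):
  File "<stdin>", line 8, in <module>
  File "h.py", line 11, in atz
    o,d=ray(n,uv); return o+d*(z-o[2])/d[2]
                                       ~^^^
IndexError: invalid index to scalar variable.
```

```bash
sed -i "s/R=np.array(m\['rotation'\])/R=RR.from_euler('xyz',m['rotation']).as_matrix()/; 1a from scipy.spatial.transform import Rotation as RR" h.py
python3 - <<'E'
from h import *
z={'hub_top':107.5,'notch':91.5,'drive_key':81,'peg0':119.5,'peg1':119.5,'peg2':119.5}
for l in ['hub_top','notch','drive_key','peg0','peg1','peg2','mixer']:
    for c in ['top','side']:
        for r in bot.spot_point(c,l)[:3]: print(c,l,np.round(r['point'],1),round(r['conf'],2),atz(c,r['point'],z.get(l,0)).round(1))
print(bot.get_obs()['time'])
E
```

```text
top hub_top [347.2 184.2] 0.83 [576.  -98.2 107.5]
side hub_top [327.1 163.4] 0.69 [ 577.6 -101.7  107.5]
top notch [353.2 156.6] 0.85 [ 649.4 -113.8   91.5]
side notch [300.9 152.8] 0.67 [ 651.9 -124.2   91.5]
top drive_key [362.3 155.7] 0.86 [ 654.6 -137.7   81. ]
top drive_key [417. 223.] 0.65 [ 485.2 -274.6   81. ]
side drive_key [300.3 151. ] 0.92 [ 659.9 -138.8   81. ]
top peg0 [375.7 175.6] 0.85 [ 596.2 -166.7  119.5]
top peg0 [332.  171.3] 0.79 [605.3 -60.3 119.5]
side peg0 [329.7 139.3] 0.85 [ 596.4 -165.3  119.5]
side peg0 [346.9 168.1] 0.65 [528.3 -94.5 119.5]
side peg0 [302.8 168.9] 0.59 [616.8 -54.7 119.5]
top peg1 [375.7 175.6] 0.85 [ 596.2 -166.7  119.5]
top peg1 [332.  171.3] 0.79 [605.3 -60.3 119.5]
side peg1 [329.7 139.3] 0.85 [ 596.4 -165.3  119.5]
side peg1 [346.9 168.1] 0.65 [528.3 -94.5 119.5]
side peg1 [302.8 168.9] 0.59 [616.8 -54.7 119.5]
top peg2 [375.7 175.6] 0.85 [ 596.2 -166.7  119.5]
top peg2 [332.  171.3] 0.79 [605.3 -60.3 119.5]
side peg2 [329.7 139.3] 0.85 [ 596.4 -165.3  119.5]
side peg2 [346.9 168.1] 0.65 [528.3 -94.5 119.5]
side peg2 [302.8 168.9] 0.59 [616.8 -54.7 119.5]
0.9
```

View pics/top0.png

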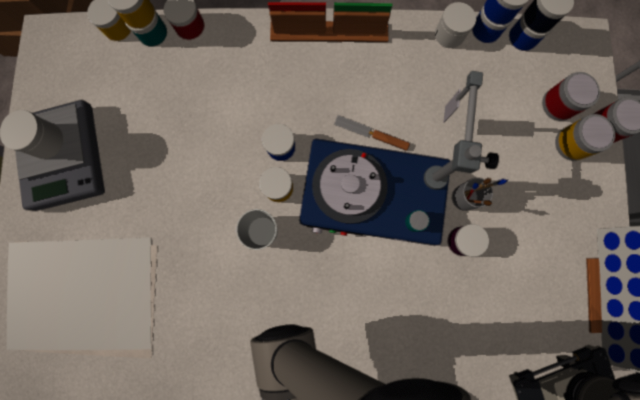

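View pics/side0.png

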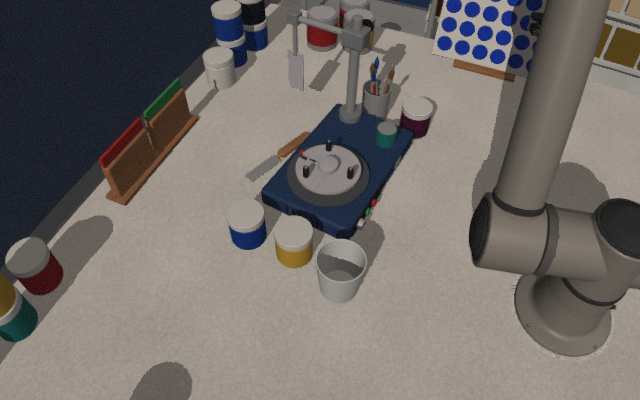

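Run:
```python
from h import *
a=cv2.imread('pics/top0.png')[130:250,290:450]; cv2.imwrite('pics/topz.png',cv2.resize(a,None,fx=5,fy=5,interpolation=2))
a=cv2.imread('pics/side0.png')[110:240,250:430]; cv2.imwrite('pics/sidez.png',cv2.resize(a,None,fx=4.4,fy=4.4,interpolation=2))
```

```text
(no output)
```

View pics/topz.png

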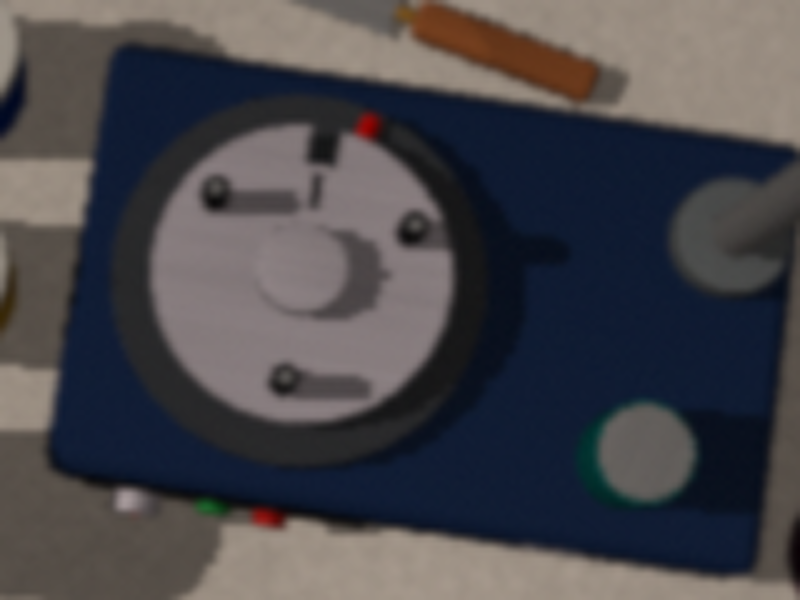

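View pics/sidez.png

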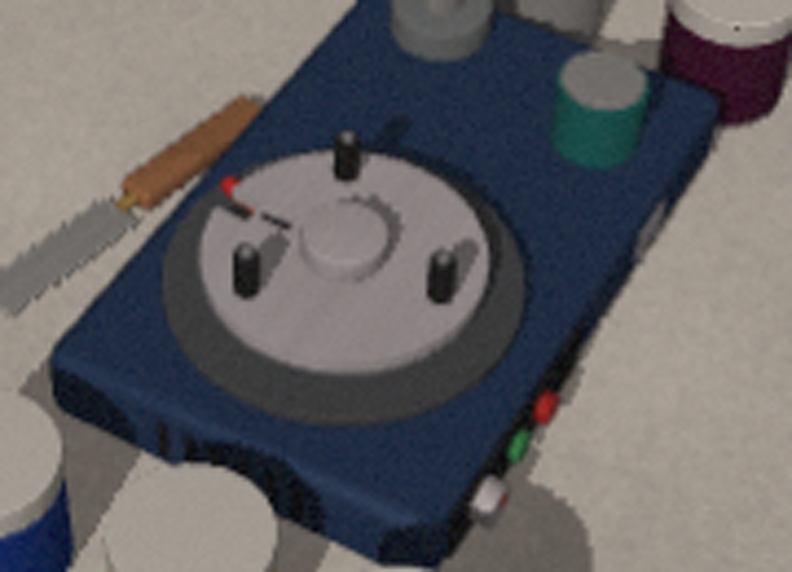

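View pics/wrist0.png

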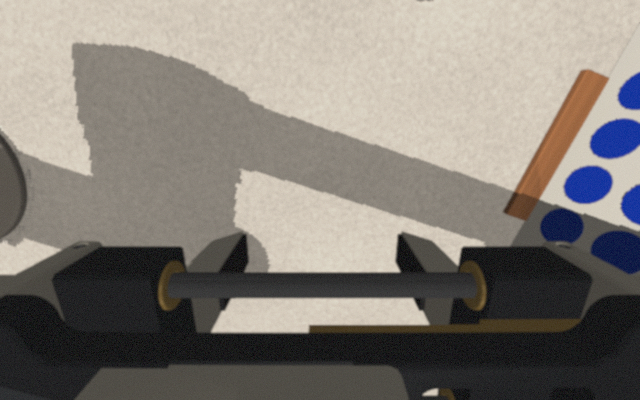

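```bash
cat > fit.py <<'E'
from h import *
from scipy.optimize import least_squares
def model(p,tilt=0):
    x,y,t,z=p; P=[]
    c=lambda r,a,h:[x+r*np.cos(a),y+r*np.sin(a),h]
    return dict(hub=[x,y,z+16],peg0=c(57,t+np.pi/3,z+28),peg1=c(57,t+np.pi,z+28),peg2=c(57,t-np.pi/3,z+28),notchin=c(56,t,z),notch=c(75,t,z))
def fit(obs,z=91.5,p0=(576,-98,-.17)):
    def f(p):
        m=model([*p,z]); return np.concatenate([np.concatenate([proj(c,m[k])[0]-uv for k,uv in o.items()]) for c,o in obs.items()])
    s=least_squares(f,p0,loss='soft_l1'); return s.x,f(s.x)
E
python3 - <<'E'
from fit import *
t=lambda u,v:np.array([290+u/5-.4,130+v/5-.4]); s=lambda u,v:np.array([250+u/4.4-.4,110+v/4.4-.4])
T=dict(hub=t(308,262),peg0=t(215,182),peg1=t(285,371),peg2=t(413,220),notchin=t(321,163),notch=t(325,128))
S=dict(hub=s(349,228),peg0=s(246,247),peg1=s(445,253),peg2=s(347,135),notchin=s(252,214))
for o in [dict(top=T),dict(side=S),dict(top=T,side=S)]:
    x,r=fit(o); print(x.round(2),np.degrees(x[2]),r.round(1))
# key visible part
kt=t(368,124); ks=s(228,184)
for n,k in (('top',kt),('side',ks)):
    w=atz(n,k,81); print(n,w,np.degrees(np.arctan2(w[1]-x[1],w[0]-x[0])),np.hypot(w[1]-x[1],w[0]-x[0]))
o=bot.get_obs(); print(RR.from_euler('xyz',o['tcp_rot']).as_matrix().round(3))
E
```

```text
[ 5.8113e+02 -1.0578e+02 -1.7000e-01] -9.571639870915932 [-0.9  0.2  0.1  0.4 -0.   0.5  0.4  0.  -0.1 -0.5  0.4 -0.8]
[ 5.7753e+02 -1.0846e+02 -1.5000e-01] -8.67060732796478 [-0.7 -0.   0.4  0.8  0.   0.3 -0.1 -0.2  0.3 -1.1]
[ 5.7912e+02 -1.0704e+02 -1.5000e-01] -8.786136341395034 [-0.4  1.   0.4  1.5  0.8  1.4  0.8  0.5  0.1  0.2  0.5 -0.1 -1.6  0.2
 -0.5  1.  -0.9  0.5 -0.9  0.  -0.6 -0.9]
top [ 657.99712924 -139.99698738   81.        ] -22.67570901534955 85.4823472958054
side [ 656.92806644 -138.52198567   81.        ] -22.027974468888264 83.93264965676022
[[ 0.     0.323 -0.946]
 [-0.    -0.946 -0.323]
 [-1.     0.    -0.   ]]
```

```bash
python3 -m handwheel '[[[0,-1.64,-3.18,0],[0,-1.64,-3.18,0],[0,-1.64,-3.18,0],[0,-1.64,-3.18,0],[0,-1.64,-3.18,0],[0,-1.64,-3.18,0],[0,-1.64,-3.18,0],[0,-1.64,-3.18,0]]]' 0
```

```text
time: 1.57
tool_pos: [368.9, -289.2, 226.9]
tcp_rot: [1.906, 1.57, -0.907]
contact_force: [1.1, -0.7, 0.1]
grip_width: 43.0
```

```bash
python3 -m handwheel '[[[0,-1.64,-3.18,0],[0,-1.64,-3.18,0],[0,-1.64,-3.18,0],[0,-1.64,-3.18,0],[0,0,0,0.1225],[0,0,0,0.1225],[0,0,0,0.1225],[0,0,0,0.1225]]]' 0
python3 - <<'E'
from h import *
cap('wrist','w1');print(bot.camera_model('wrist'))
for l in ['hub_top','notch','drive_key','peg0']: print(l,[(np.round(r['point'],1),round(r['conf'],2)) for r in bot.spot_point('wrist',l)])
o=bot.get_obs();print(RR.from_euler('xyz',o['tcp_rot']).as_matrix().round(3),o['tool_pos'],o['time'])
E
```

```text
time: 2.23
tool_pos: [467.4, -187.0, 226.7]
tcp_rot: [0.902, 1.571, -2.406]
contact_force: [-0.6, -0.3, -0.7]
grip_width: 0.3
{'fx': 282.34225877385217, 'fy': 282.34225877385217, 'cx': 321.6980639713624, 'cy': 199.64638231808254, 'dist_coeffs': array([-0.00920302,  0.        ,  0.        ,  0.        ,  0.        ]), 'position': array([ 547.33099712, -201.70923211,  384.82719844]), 'rotation': array([ 2.84219806e+00,  3.83785031e-04, -1.74524497e+00])}
hub_top [(array([218.6,  94.6]), 0.56)]
notch [(array([212.1,   3.2]), 0.83)]
drive_key [(array([237.2,  13.9]), 0.57)]
peg0 [(array([150.4,  55.6]), 0.68), (array([265.3,  60.3]), 0.68), (array([217.7, 159.1]), 0.58)]
[[ 0.    -0.157 -0.988]
 [-0.    -0.988  0.157]
 [-1.     0.    -0.   ]] [ 467.1328539  -187.4675567   226.73917564] 2.4833
```

View pics/w1.png

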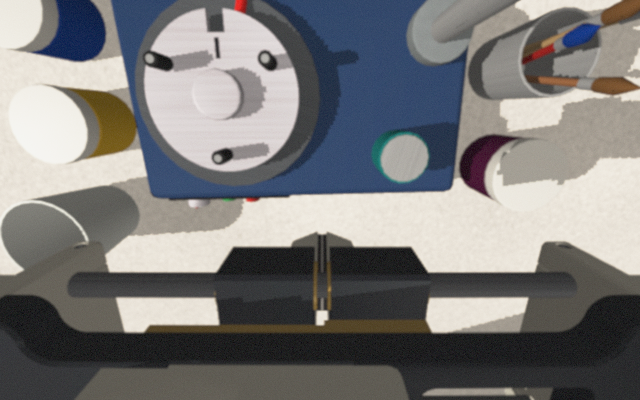

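Run:
```python
from h import *
a=cv2.imread('pics/w1.png')[0:190,120:330]; cv2.imwrite('pics/w1z.png',cv2.resize(a,None,fx=3,fy=3,interpolation=2))
```

```text
(no output)
```

View pics/w1z.png

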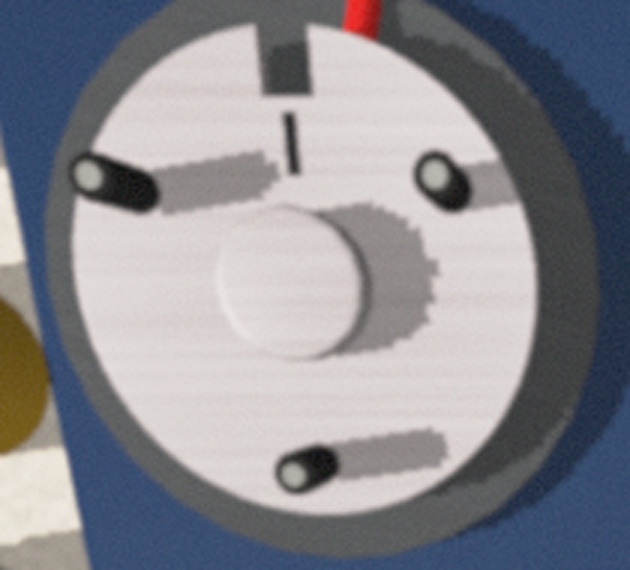

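Run:
```python
from fit import *
w=lambda u,v:np.array([120+u/3-.3,v/3-.3])
W=dict(hub=w(289,281),peg0=w(88,173),peg1=w(294,474),peg2=w(435,174),notchin=w(287,95),notch=w(282,28))
x,r=fit(dict(wrist=W)); print(x.round(2),np.degrees(x[2]),r.round(1))
for k in [w(362,18),w(360,31)]:
    q=atz('wrist',k,81); print(q,np.degrees(np.arctan2(q[1]-x[1],q[0]-x[0])),np.hypot(q[1]-x[1],q[0]-x[0]))
m=model([*x,91.5]); print(np.round(m['peg1'],1))
tp=np.array(bot.get_obs()['tool_pos'])
a=x[2]+np.pi; t=np.array([np.sin(a),-np.cos(a)]); tgt=np.array(m['peg1'][:2])-38*t
d=tgt-tp[:2]; y=np.array([-.157,-.988]);z=np.array([-.988,.157]); print(tgt,d@y,d@z,t)
```

```text
[ 5.7899e+02 -1.0637e+02 -1.6000e-01] -9.243588912534573 [-0.4  0.8  0.6  0.6 -0.2  0.1  0.1  0.2  0.2 -0.6 -0.3 -2. ]
[ 653.80433659 -140.66327624   81.        ] -24.62613402466417 82.30406345354288
[ 650.4607686  -139.20635256   81.        ] -24.676277640346395 78.65754250224214
[522.7 -97.2 119.5]
[ 516.62230702 -134.71805954] -59.88634733515156 -40.61390862892765 [0.16063213 0.98701435]
```

```bash
python3 -m handwheel '[[[0,-3.0,-2.03,0],[0,-3.0,-2.03,0],[3.2,0,0,0],[3.2,0,0,0],[3.2,0,0,0],[2.5,0,0,0],[0.7,0,0,0],[0,0,0,0]]]' 0
python3 - <<'E'
from h import *
o=bot.get_obs();print(o['tool_pos'],o['contact_force'],o['time'])
cap('side','s2');a=cv2.imread('pics/s2.png')[90:240,250:430]; cv2.imwrite('pics/s2z.png',cv2.resize(a,None,fx=4,fy=4,interpolation=2))
cap('wrist','w2')
E
```

```text
time: 3.15
tool_pos: [515.8, -134.4, 97.1]
tcp_rot: [-0.219, 1.567, 2.763]
contact_force: [1.2, 0.1, -0.2]
grip_width: 0.6
[ 515.76267054 -134.36532142   97.06831837] [ 1.19898223  0.13443199 -0.21611526] 3.15
```

View pics/s2z.png

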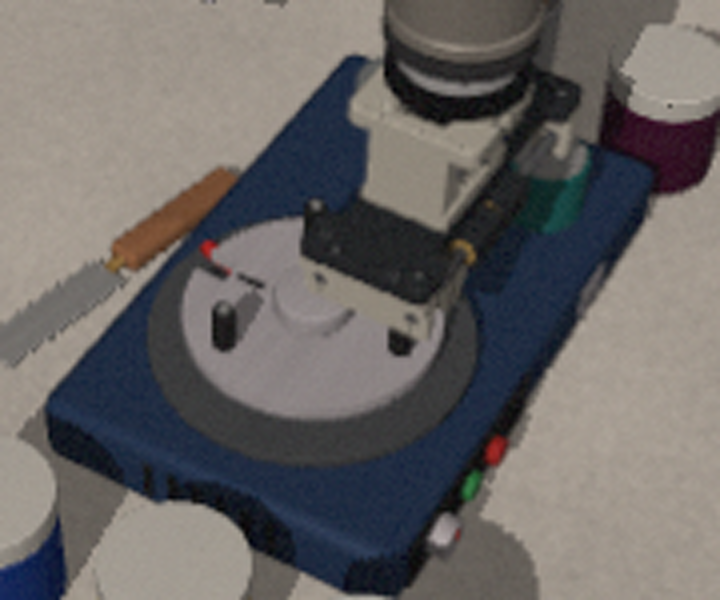

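View pics/w2.png

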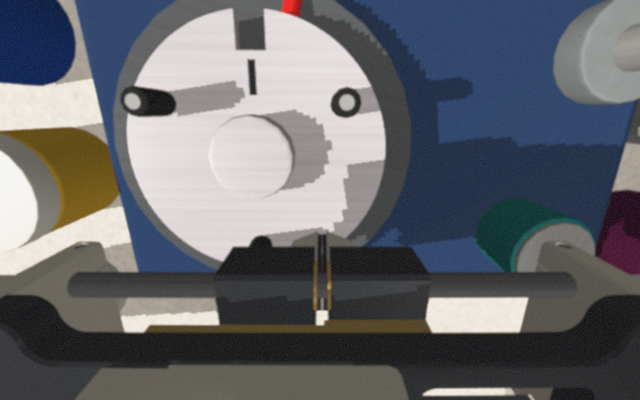

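```bash
python3 -m handwheel '[[[0,-0.6,0,0],[0,-0.6,0,0],[0,-0.5,0,0],[0,-0.5,0,0],[0,0,0,0]]]' 0
python3 - <<'E'
from h import *
o=bot.get_obs();print(o['tool_pos'],o['contact_force'],o['time'])
cap('wrist','w3')
a=cv2.imread('pics/w3.png')[0:190,100:400]; cv2.imwrite('pics/w3z.png',cv2.resize(a,None,fx=2.6,fy=2.6,interpolation=2))
E
```

```text
time: 3.67
tool_pos: [520.9, -112.1, 99.4]
tcp_rot: [3.056, 1.569, -0.246]
contact_force: [0.1, 0.3, -0.6]
grip_width: 0.2
[ 520.85814965 -112.10900107   99.44698598] [ 0.14078108  0.34240592 -0.62613489] 3.6667
```

View pics/w3z.png

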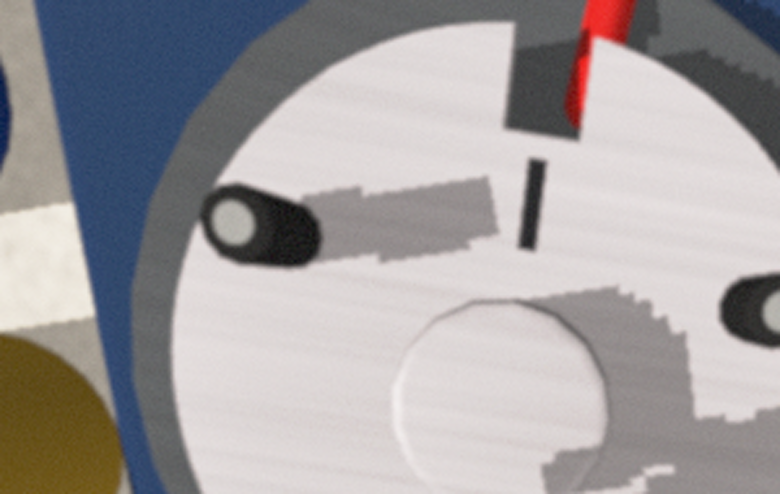

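```bash
cat > ang.py <<'E'
from fit import *
def ang(n,uv,z,c=(579,-106.5)):
    q=atz(n,uv,z); return np.round([q[0],q[1],np.hypot(q[0]-c[0],q[1]-c[1]),np.degrees(np.arctan2(q[1]-c[1],q[0]-c[0]))],2)
E
python3 - <<'E'
from ang import *
w=lambda u,v:np.array([100+u/2.6-.3,v/2.6-.3])
for nm,u,v,z in [('nL',515,22,91.5),('nR',593,38,91.5),('iL',505,127,91.5),('iR',579,140,91.5),('tick',538,160,91.5),('tick2',528,248,91.5),('hub',502,402,107.5),('peg0',234,222,119.5),('keyL',584,10,79),('keyR',636,10,79),('keytop',610,10,81),('keyc',607,30,81)]:
    print(nm,ang('wrist',w(u,v),z))
E
```

```text
nL [ 653.25 -121.72   75.79  -11.59]
nR [ 648.07 -136.41   75.27  -23.41]
iL [ 635.27 -116.3    57.11   -9.88]
iR [ 630.48 -130.77   56.92  -25.24]
tick [ 628.15 -121.85   51.49  -17.34]
tick2 [ 611.7  -116.77   34.27  -17.43]
hub [ 582.47 -107.12    3.52  -10.16]
peg0 [622.41 -68.18  57.9   41.44]
keyL [ 657.04 -136.14   83.48  -20.8 ]
keyR [ 655.29 -146.93   86.34  -27.92]
keytop [ 655.54 -141.36   84.11  -24.49]
keyc [ 652.05 -140.2    80.45  -24.77]
```

```bash
python3 -m handwheel '[[[0,-0.3,0,0],[0,-0.3,0,0],[0,0,0,0],[0,0,0,0]]]' 0
python3 - <<'E'
from h import *
o=bot.get_obs();print(o['tool_pos'],o['contact_force'],o['time'])
cap('wrist','w4')
a=cv2.imread('pics/w4.png')[0:190,100:400]; cv2.imwrite('pics/w4z.png',cv2.resize(a,None,fx=2.6,fy=2.6,interpolation=2))
E
```

```text
time: 4.05
tool_pos: [521.3, -106.7, 98.5]
tcp_rot: [-0.952, 1.57, 2.029]
contact_force: [0.1, 0.9, -0.6]
grip_width: 0.5
[ 521.32878597 -106.71862261   98.54645898] [ 0.12693105  0.90205267 -0.64342157] 4.05
```

View pics/w4z.png

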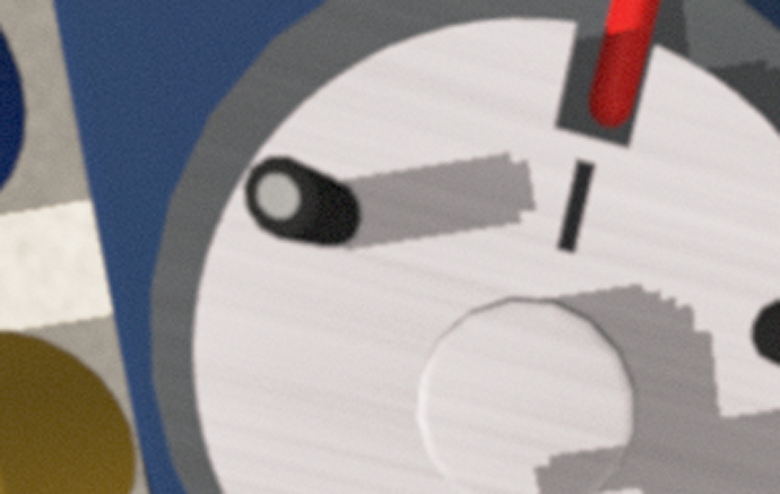

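Run:
```python
from ang import *
w=lambda u,v:np.array([100+u/2.6-.3,v/2.6-.3])
for nm,u,v,z in [('nL',577,20,91.5),('nR',656,43,91.5),('iL',557,127,91.5),('iR',628,146,91.5),('tick',585,162,91.5),('tick2',567,250,91.5),('hub',528,402,107.5),('peg0',278,196,119.5),('keyin',609,115,80),('keyin2',611,95,81),('keymid',622,52,81),('keyout',634,5,81)]:
    print(nm,ang('wrist',w(u,v),z))
```

```text
nL [ 651.96 -128.4    76.18  -16.71]
nR [ 645.58 -143.1    75.97  -28.8 ]
iL [ 634.   -121.37   56.97  -15.13]
iR [ 628.22 -135.06   56.91  -30.12]
tick [ 626.69 -125.94   51.5   -22.18]
tick2 [ 610.51 -119.49   34.09  -22.41]
hub [ 582.32 -107.      3.35   -8.58]
peg0 [625.75 -71.86  58.18  36.54]
keyin [ 636.76 -132.9    63.5   -24.56]
keyin2 [ 640.27 -133.82   67.09  -24.03]
keymid [ 647.88 -137.29   75.44  -24.08]
keyout [ 655.94 -140.96   84.31  -24.13]
```

```bash
python3 -m handwheel '[[[0,-0.15,0,0],[0,0,0,0],[0,0,0,0]]]' 0
python3 - <<'E'
from h import *
o=bot.get_obs();print(o['tool_pos'],o['contact_force'],o['time'])
cap('wrist','w5')
a=cv2.imread('pics/w5.png')[0:190,100:400]; cv2.imwrite('pics/w5z.png',cv2.resize(a,None,fx=2.6,fy=2.6,interpolation=2))
E
```

```text
time: 4.35
tool_pos: [521.6, -105.6, 98.6]
tcp_rot: [0.49, 1.571, -2.813]
contact_force: [0.3, -1.5, -0.5]
grip_width: 0.6
[ 521.60339439 -105.59318732   98.60321264] [ 0.25565685 -1.45542262 -0.46736362] 4.35
```

View pics/w5z.png

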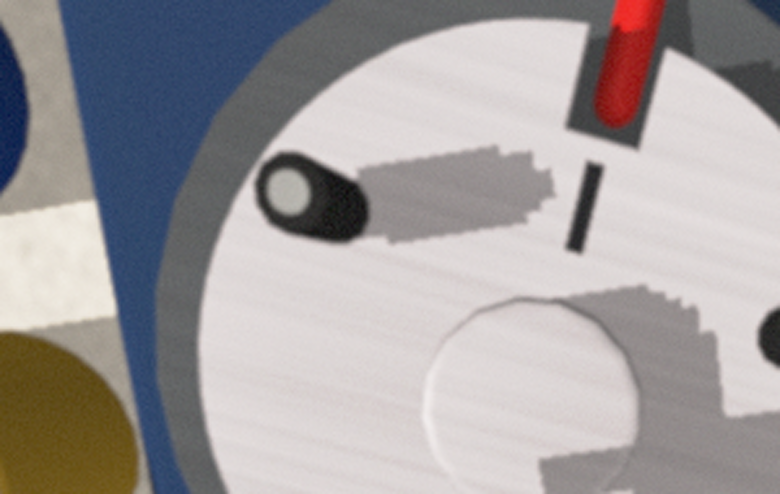

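Run:
```python
from ang import *
w=lambda u,v:np.array([100+u/2.6-.3,v/2.6-.3])
for nm,u,v,z in [('nL',589,23,91.5),('nR',666,48,91.5),('iL',567,127,91.5),('iR',638,149,91.5),('tick',596,163,91.5),('tick2',574,250,91.5),('keyin',615,113,80),('keymid',627,62,81),('keyout',639,8,81)]:
    print(nm,ang('wrist',w(u,v),z))
```

```text
nL [ 651.46 -129.48   76.01  -17.59]
nR [ 644.77 -143.79   75.61  -29.55]
iL [ 634.03 -122.2    57.23  -15.93]
iR [ 627.7  -135.84   56.86  -31.07]
tick [ 626.49 -126.98   51.72  -23.32]
tick2 [ 610.61 -119.79   34.3   -22.8 ]
keyin [ 637.29 -133.08   64.07  -24.51]
keymid [ 646.24 -136.92   73.8   -24.34]
keyout [ 655.62 -140.77   83.94  -24.1 ]
```

```bash
python3 -m handwheel '[[[0,0.8,0,0],[0,0.7,0,0],[-2.2,0,0,0],[-2.2,0,0,0],[0,-1.16,-2.9,0],[0,-1.16,-2.9,0],[0,0,0,0],[0,0,0,0]]]' 0
python3 - <<'E'
from h import *
o=bot.get_obs();print(o['tool_pos'],o['contact_force'],o['time'])
cap('top','t6');cap('side','s6')
a=cv2.imread('pics/s6.png')[80:240,250:430]; cv2.imwrite('pics/s6z.png',cv2.resize(a,None,fx=3.7,fy=3.7,interpolation=2))
E
```

```text
time: 5.07
tool_pos: [580.7, -107.1, 142.2]
tcp_rot: [0.174, 1.57, -3.128]
contact_force: [-0.8, -0.1, -0.3]
grip_width: 0.5
[ 580.67077414 -107.06267985  142.2108709 ] [-0.79657888 -0.09153835 -0.33732256] 5.0667
```

View pics/s6z.png

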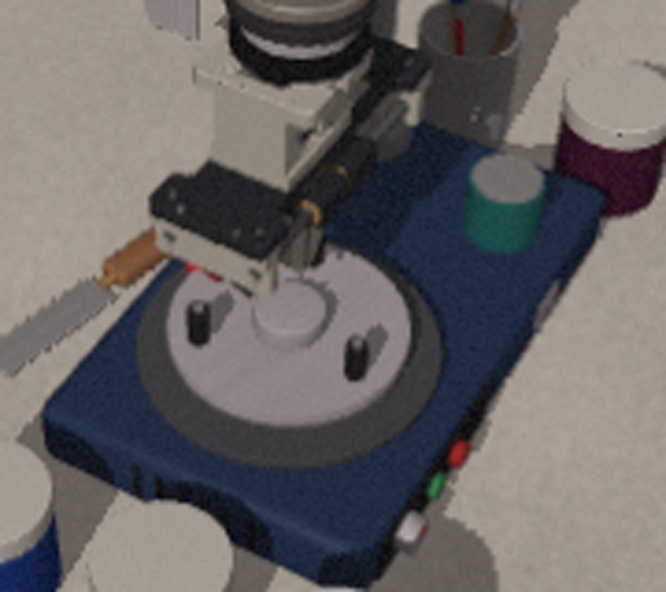

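```bash
python3 -m handwheel '[[[1.5,0,0,0],[1.2,0,0,0],[0.6,0,0,0],[0.3,0,0,0],[0.2,0,0,0],[0,0,0,0]]]' 0; python3 -m handwheel '[[[0.25,0,0,0],[0.2,0,0,0],[0,0,0,0]]]' 0
```

```text
time: 5.67
tool_pos: [579.6, -107.1, 105.1]
tcp_rot: [0.479, 1.57, -2.824]
contact_force: [0.0, -0.0, -0.2]
grip_width: 0.5
time: 5.92
tool_pos: [580.1, -107.1, 100.9]
tcp_rot: [2.485, 1.57, -0.818]
contact_force: [-1.8, -0.6, 3.0]
grip_width: 0.6
```

```bash
python3 -m handwheel '[[[0.2,0,0,0],[0.15,0,0,0],[0,0,0,0],[0,0,0,0]]]' 0
python3 - <<'E'
from h import *
cap('wrist','w7')
a=cv2.imread('pics/w7.png')[0:250,100:420]; cv2.imwrite('pics/w7z.png',cv2.resize(a,None,fx=2.4,fy=2.4,interpolation=2))
E
```

```text
time: 6.25
tool_pos: [580.2, -107.2, 98.0]
tcp_rot: [2.588, 1.57, -0.715]
contact_force: [-3.4, -0.4, 8.2]
grip_width: 0.5
```

View pics/w7z.png

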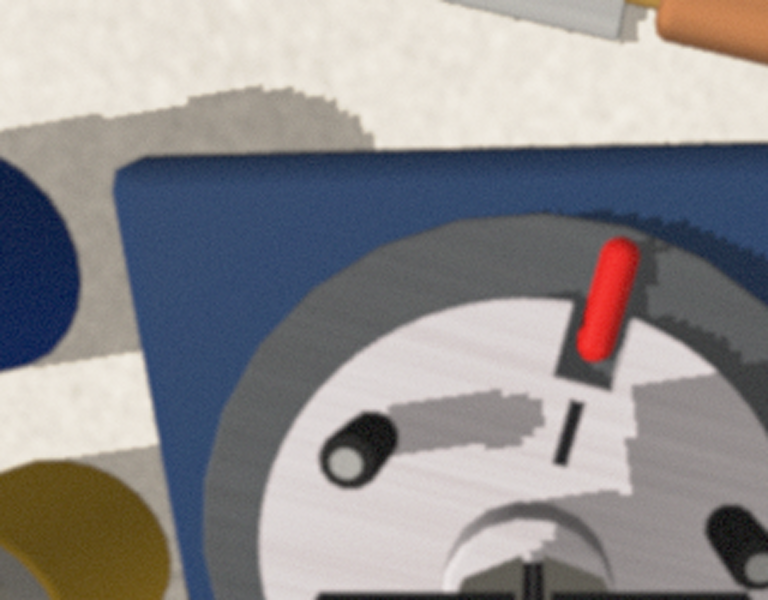

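```bash
python3 -m handwheel '[[[0.1,0,0,0],[0,0,0,0]]]' 0;  python3 -m handwheel '[[[0.15,0,0,0],[0,0,0,0],[0,0,0,0]]]' 0
```

```text
time: 6.47
tool_pos: [580.2, -107.2, 97.9]
tcp_rot: [2.672, 1.569, -0.63]
contact_force: [-5.7, 0.2, 12.7]
grip_width: 0.4
time: 6.72
tool_pos: [580.3, -107.2, 97.6]
tcp_rot: [2.755, 1.568, -0.548]
contact_force: [-9.7, 0.9, 22.2]
grip_width: 0.5
```

```bash
python3 -m handwheel '[[[-0.3,0,0,0],[-0.6,0,0,0],[-3,0,0,0],[-4,0,0,0],[-2,0,3,0],[0,0,4,0],[0,0,4,0],[0,0,4,0]]]' 0;  python3 -m handwheel '[[[0,0,2,0],[0,0,0,0],[0,0,0,0]]]' 0
python3 - <<'E'
from h import *
for n in ['wrist','side','top']: cap(n,n+'8')
for c in ['side','top']:
  for l in ['hub_top']:
    for r in bot.spot_point(c,l)[:1]: print(c,l,r)
a=cv2.imread('pics/side8.png')[110:240,250:430]; cv2.imwrite('pics/s8z.png',cv2.resize(a,None,fx=4.4,fy=4.4,interpolation=2))
a=cv2.imread('pics/wrist8.png')[0:230,100:500]; cv2.imwrite('pics/w8z.png',cv2.resize(a,None,fx=2,fy=2,interpolation=2))
E
```

```text
time: 7.38
tool_pos: [430.7, -82.4, 193.5]
tcp_rot: [2.95, 1.569, -0.353]
contact_force: [0.1, -0.4, -0.1]
grip_width: 0.5
time: 7.63
tool_pos: [412.4, -79.6, 194.0]
tcp_rot: [2.954, 1.569, -0.349]
contact_force: [1.1, -0.7, -0.1]
grip_width: 0.5
side hub_top {'point': [330.3, 166.0], 'conf': 0.98}
top hub_top {'point': [350.7, 182.9], 'conf': 0.73}
```

View pics/s8z.png

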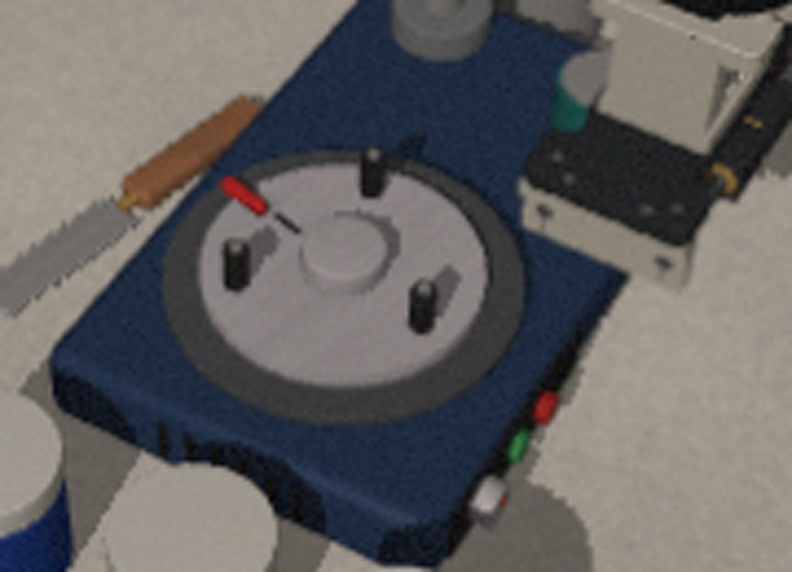

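View pics/w8z.png

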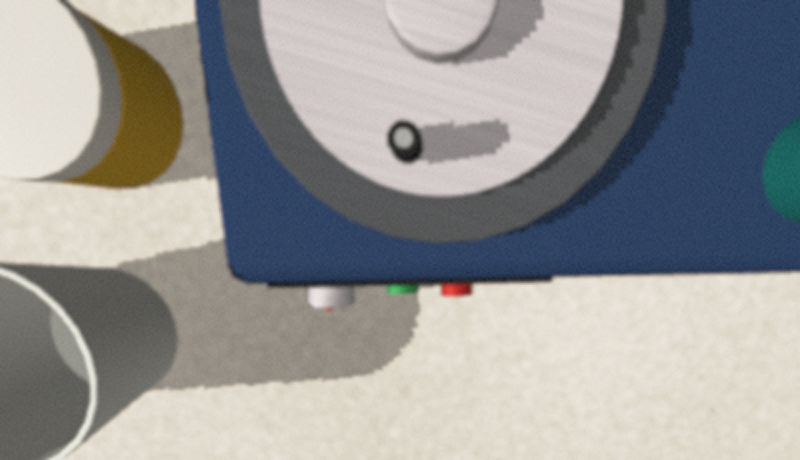

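View pics/top8.png

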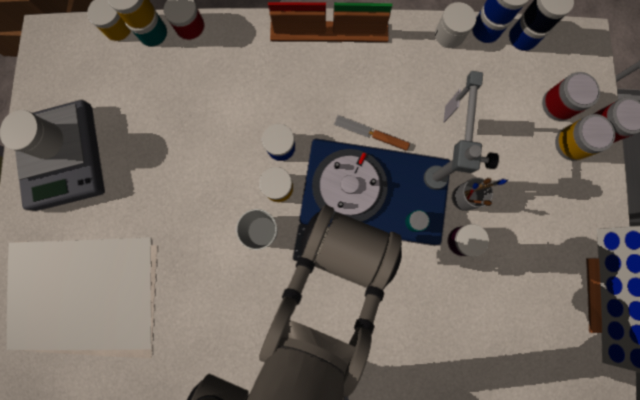

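Run:
```python
from h import *
for n in ['side','top','wrist']:
    im,d=bot.capture(n)
    v,u=np.mgrid[0:400,0:640]; m=bot.camera_model(n); K=np.array([[m['fx'],0,m['cx']],[0,m['fy'],m['cy']],[0,0,1]])
    p=cv2.undistortPoints(np.stack([u,v],-1).reshape(-1,1,2).astype(float),K,m['dist_coeffs']).reshape(-1,2)
    R=RR.from_euler('xyz',m['rotation']).as_matrix()
    W=(np.c_[p,np.ones(len(p))]*d.reshape(-1,1))@R.T+m['position']; W=W[d.ravel()>0]
    x,y=W[:,0]-579.5,W[:,1]+106.8; r=np.hypot(x,y); z=W[:,2]
    for nm,lo,hi,a,b in [('hub',0,18,85,125),('plate',28,46,70,100),('rim',66,72,70,100),('flange',80,92,60,85)]:
        s=(r>lo)&(r<hi)&(z>a)&(z<b)
        if s.sum()<10: continue
        A=np.c_[x[s],y[s],np.ones(s.sum())]; c=np.linalg.lstsq(A,z[s],rcond=None)[0]
        print(n,nm,s.sum(),np.median(z[s]).round(2),c.round(4))
print(bot.get_obs()['contact_force'],bot.get_obs()['time'])
```

```text
side hub 143 98.0 [ 5.70000e-03 -2.20000e-02  9.79676e+01]
side plate 532 82.12 [1.40000e-03 2.20000e-03 8.21352e+01]
side rim 338 81.97 [-1.7000e-03  4.0000e-04  8.1952e+01]
side flange 853 73.82 [ 2.50000e-03 -6.40000e-03  7.38271e+01]
top hub 160 97.02 [4.80000e-03 1.00000e-02 9.71136e+01]
top plate 652 81.08 [1.6000e-03 2.0000e-04 8.1045e+01]
top rim 399 80.87 [-2.50000e-03  3.60000e-03  8.06893e+01]
top flange 809 72.61 [4.70000e-03 9.00000e-04 7.27567e+01]
wrist hub 696 97.77 [-1.31000e-02  2.90000e-03  9.76745e+01]
wrist plate 3352 81.89 [-1.60000e-03  1.80000e-03  8.18486e+01]
wrist rim 1928 81.82 [7.00000e-04 5.00000e-04 8.18309e+01]
wrist flange 4433 73.55 [1.00000e-04 7.00000e-04 7.35618e+01]
[ 0.01647518  0.41813461 -0.18510668] 8.0333
```

Plate top sits 8.2 mm above the flange (8 mm when home) and is level. The hub is at 98 mm, and the hand is clear.

```bash
python3 -c "
from plant import bot
print(bot.close_job())"
```

```text
the job is handed in; nothing more can be done
None
```

The plate is fully home on the drive flange with its notch over the red key, and the job is handed in at about 8 s of the 67 s allowed.

- **Turning:** I pushed peg1 clockwise with the closed fingertips, about 14°. The last measurement before pressing had the notch about 0.7° (0.9 mm at the rim) from the key, inside the 3 mm allowed.
- **Pressing:** I pressed on the hub until it stopped moving at 98 mm. The downward force reached about 22 N, with about 10 N sideways, and then I lifted the hand straight up and moved it back.
- **Final checks:** The depth readings put the hub top at 97–98 mm and the plate about 8.2 mm above the flange (8 mm when home). The plate is level, and the wrist force is near zero.
- **Bystanders:** The jars, pots, tin and knife look unmoved in the top picture. I compared them by eye and did not measure them.
- **Disagreements:** The top camera read about 1 mm lower than the other two. Before the plate was turned, the key's angle came out between 22° and 24.6° clockwise of the world x direction depending on the view. Neither affected the result.

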